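# Open the quick-release vice to its stop

## Task

Open the quick-release vice on the bench fully, ready for the next pump part: press the round button on the sliding jaw all the way down and keep it down while you push the jaw back until its rear lug meets the end bracket of the bed, then let the button spring up so that the jaw locks there. Do not force the jaw against its lock or its stop, and leave the loose pump parts and the aluminium jaw cover lying where they are.

Things in the scene. Friction and masses are not known exactly. Their poses are not given: they have to be found in the camera images.
- vice: Quick-release machine vice, grey iron and steel, bolted to the bench. Origin on the bench under mid-bed; +y runs level along the bed from fixed jaw to end bracket, the way the sliding jaw opens; x across. Mm: bed 104 wide, y -121 to 133, ways z 42; fixed jaw y -121 to -85, z to 88; end bracket (end stop) y 115 to 133, z to 66; cross bar to y 162, z below 40; bolted ears x to +-77, z below 25.
- jaw (a joint): Travel of the sliding jaw along the vice's +y, m: 0 jaws shut, 0.100 fully open with its rear lug against the end bracket. Mass about 1.8 kg; slides with 1.5 to 3 N once released. While the button is up, the half-nut under the jaw stands in the screw's thread (pitch 8 mm) and locks the jaw, with up to 2 mm of play. It also catches there when the button is let go at the end stop.
- jaw_face (a point): Middle of the sliding jaw's flat gripping face, z 67 (all z above the bench). Measured from this face along +y: jaw block 0 to 34, 104 wide, top at z 88; open trough 34 to 86 with floor at z 58 and no side walls; rear lug 86 to 100, 70 wide, top at z 82.
- button_top (a point): Centre of the flat top of the release button, moving with it: black, round, 30 diameter, in the trough of the sliding jaw, 64 behind the jaw face; its centre is 22 ahead of the rear lug's inner wall. Button up: top at z 73, 15 above the trough's floor; fully down: z 66.
- release (a joint): How far the button is pressed down, m: 0 up (locked), 0.007 fully down against its stop. It starts to move at 4 N and needs 7 N fully down; it springs back when let go. The half-nut is clear of the thread, and the jaw free, when the button is pressed 0.0045 or more.
- lug_back (a point): Middle of the outer face of the sliding jaw's rear lug, z 62.
- stop_face (a point): Middle of the end bracket's inner face, z 62; lug_back meets this point when the vice is fully open.
- soft_jaw: Loose aluminium angle (jaw cover), 100 long, legs 35, 4 thick, hung over the fixed jaw: one leg lies on its top (to z 92), the other hangs down its face. Origin at z 88 at the outer corner of the fixed jaw's face. To be left alone.
- barrel: Loose steel pump cylinder barrel, 84 diameter, 62 high, standing on the bench. Origin: centre of its underside. To be left alone.
- piston: Loose steel pump piston standing on its brass slipper foot, 32 diameter at the foot, 72 high. Origin: centre of its underside. To be left alone.
- thrust_ring: Loose dark steel ring lying flat, 76 outside, 46 inside, 7 thick. Origin: centre of its underside. To be left alone.

How it is judged:
On the way, in this order (a step that is already met when the one before it is completed fails the run):
1. the button is pressed down while the jaw still stands where it was left (value of joint release above 0.005 m and distance of jaw_face from where it was at the start of the episode below 0.01 m), for 0.05 s.
2. the jaw is at its end stop with the button still held down (value of joint jaw above 0.0975 m and value of joint release above 0.004 m), for 0.1 s.
At the end, for the whole second after the job is handed in: The sliding jaw rests within 2.5 mm of its end stop, the button is up again (less than 1 mm down) so that the jaw is locked, and the barrel, piston, thrust ring and jaw cover are within 15 mm of where they were, the piston upright (value of joint jaw above 0.0975 m and value of joint release below 0.001 m and velocity of joint jaw below 0.005 m/s and distance of each of soft_jaw, barrel, piston, thrust_ring from where it was at the start of the episode below 0.015 m and angle between piston's own z axis and vertical below 0.2 rad); the robot touches nothing.
It fails at once if a loose part (jaw cover, barrel, piston, ring) is knocked, lifted or carried more than 15 mm (distance of any of soft_jaw, barrel, piston, thrust_ring from where it was at the start of the episode above 0.015 m).
It fails at once if the robot forces the vice with more than 60 N (contact force between any of the fingers, the arm and vice above 60 N).
It also fails if it takes over 38 s, if anything falls off the work surface, if the arm or the gripper's body presses on something with over 40 N, if the wrist force passes 120 N, or if a joint passes its speed limit or range.

## Robot

A 6-joint arm with a two-finger parallel gripper is mounted at the origin on the work surface. World frame = base frame: x ahead of the robot, y to its left, z up, the work surface at z = 0. Lengths are in m, angles in rad, forces in N, time in s.
With the tool pointing down it reaches from about 0.275 to 0.85 m from the base axis. Payload 5.2 kg.
Tool frame: the origin (TCP) lies midway between the tips of the shut fingers; the grasp point (between the pads) lies 19 mm behind it; z points along the fingers, y is the line along which they close (so a half turn about z gives the same grasp; the last joint's range is limited). The gripper opens to 85 mm and grips with 20 to 120 N. Pads are 22 mm wide; open, the fingers measure 114 mm over their backs; the gripper's body (76 mm by 85 mm) begins 54 mm behind the grasp point. The pads swing forward as they close: fully open they stand 13 mm farther back than shut.
Start: joints at [-1.518, 0.259, 1.535, -0, 1.348, -0.203], TCP at [0.139, -0.532, 0.231] pointing down, gripper open.
Joint ranges: [-3.14, 3.14], [-0.91, 2.08], [0.19, 2.58], [-1.22, 4.36], [0.22, 2.71], [-3.12, 3.12]. Speed limits (rad/s): [2.57, 2.57, 3.14, 3.14, 3.14, 3.14].

## Interface

Orientations are given as a unit quaternion [x, y, z, w].
In Python, from station import bot gives the robot as it stands.
- The arm moves only by the tool servo_tool, never from a script. Its argument "moves" is a list of rows, each a list of 3 entries, a list of its own where there are three numbers: the opening, from -1 (shut) to 1 (fully open), so that 0 is half open, then the shift along the tool's x, y, z in m, then the turn, a rotation vector about the tool's x, y, z in rad. In form: [[hand, [dx, dy, dz], [rx, ry, rz]], ...]. A call has 1 to 12 rows; each row is the pose to reach, as a shift and turn from the pose commanded when the call began, along the tool's axes at that moment; what a row does not reach only later rows make up. A row lasts 1/12 s, in which the tool goes at most 41.7 mm and 7.16 degrees, less where a joint would pass 70% of its speed; a pose out of reach is approached as far as the arm can. A call with a gripper value outside its range is refused whole. The fingers move at their own pace and stop on an object; "squeeze" is the grip in N (left out, the last holds). Time passes only in rows, so rows that repeat a pose let the fingers close. It gives the time, the measured TCP pose, the force, the opening and the grip force at its end, in the units of the state.
- bot.state(): the state, without advancing time (a new reading comes with each control period).
- bot.camera(name): name is "scene" or "side" or "wrist"; returns (picture, depth): 480x640x3 uint8, blue, green, red; 480x640 float32, m along the optical axis (not along the pixel's ray), 0 where there is no reading.
- bot.get_calibration(name): a dict with "fx", "fy", "cx", "cy" (pixels), "distortion" ([k1, k2, p1, p2, k3] as OpenCV has them; the pictures are not rectified), "camera_from_world" (4x4, takes a point from world to camera coordinates). Camera axes: x right, y up, looking along -z (the intrinsics and any distortion apply to the point x, -y, -z); pixel columns grow to the right and rows downward; lengths in m; the calibration is good to about 2 mm. A picture is of the moment at which its call begins: read the wrist's pose just before it. get_calibration takes no time and is no camera call; for the wrist camera it gives the pose at the moment of the call.
- bot.close_job(): hands the job in; it is judged then, once.
The state is a dict: "clock": time; "qpos": joint angles; "joint_velocities": joint speeds; "joint_torque": joint torques, N m; "ee_pos": TCP position; "orientation": TCP orientation; "force": force on the tool from outside, world axes, zero at the start; "ft_torque": the same for the moment, N m; "width": opening from 0.0 (shut) to 1.0 (fully open); "finger_force": force on a finger pad.
Only numpy, scipy, OpenCV 4.12 (cv2) and the standard library are available. Lean on these libraries where they do the work, as an engineer would, in place of code of your own. Each camera call takes 0.05 s, during which the arm holds its last target. There are 200 camera calls.

## Working session

There is one attempt and no reset: what is moved stays moved. The work goes in short steps, Python scripts to look and compute and a tool call to move; the robot and the scene stay as the last step left them, time stands still between calls to the robot, and variables do not carry over. Pictures are saved under pics/ and viewed, at most 10 in all, crops included, and the job is handed in when it is done.

Besides the shell and the picture viewer there is one more tool, called after "Emit:" as name(argument=value, ...) on one line, values as JSON. servo_tool: Moves the arm, as the interface text tells. Its arguments: {"type":"object","properties":{"moves":{"type":"array"},"squeeze":{"type":"number"}},"required":["moves"]}

```bash
mkdir -p pics
cat > h.py <<'E'
import numpy as np, cv2
from station import bot
def cast(cal,uv,z):
    K=np.array([[cal["fx"],0,cal["cx"]],[0,cal["fy"],cal["cy"]],[0,0,1]])
    p=cv2.undistortPoints(np.array(uv,float).reshape(-1,1,2),K,np.array(cal["distortion"],float)).reshape(-1,2)
    T=np.linalg.inv(np.array(cal["camera_from_world"]))
    d=np.c_[p[:,0],-p[:,1],-np.ones(len(p))]@T[:3,:3].T
    o=T[:3,3]
    return o+d*((z-o[2])/d[:,2])[:,None]
def cloud(cal,dep):
    K=np.array([[cal["fx"],0,cal["cx"]],[0,cal["fy"],cal["cy"]],[0,0,1]])
    v,u=np.mgrid[:480,:640]
    p=cv2.undistortPoints(np.c_[u.ravel(),v.ravel()].astype(float).reshape(-1,1,2),K,np.array(cal["distortion"],float)).reshape(-1,2)
    d=dep.ravel()[:,None]
    T=np.linalg.inv(np.array(cal["camera_from_world"]))
    P=np.c_[p[:,0],-p[:,1],-np.ones(len(p))]*d@T[:3,:3].T+T[:3,3]
    P[dep.ravel()==0]=np.nan
    return P.reshape(480,640,3)
E
python3 - <<'E'
from h import *
for n in ("scene","side","wrist"):
    c=bot.get_calibration(n); im,d=bot.camera(n); cv2.imwrite(f"pics/{n}0.png",im); np.savez(f"{n}0.npz",im=im,d=d,c=c)
    print(n,np.linalg.inv(np.array(c["camera_from_world"]))[:3].round(3).tolist())
s=bot.state(); print(s)
E
```

```text
scene [[0.498, -0.667, 0.554, 1.1], [0.867, 0.386, -0.315, -0.29], [-0.004, 0.637, 0.771, 0.793]]
side [[-0.964, 0.179, -0.198, 0.38], [-0.267, -0.628, 0.731, 0.77], [0.007, 0.757, 0.653, 0.766]]
wrist [[0.253, 0.924, 0.288, 0.213], [-0.967, 0.242, 0.074, -0.512], [-0.001, -0.297, 0.955, 0.373]]
{'clock': 0.15, 'qpos': array([-1.51782749e+00,  2.59207844e-01,  1.53584330e+00, -5.06621961e-05,
        1.34799815e+00, -2.02808875e-01]), 'joint_velocities': array([-0.00056654, -0.00264833, -0.00387205, -0.00201328,  0.00036099,
        0.00153489]), 'joint_torque': array([ 2.69343422e-03, -4.46382272e+01, -2.90820694e+01, -4.29616002e-04,
        8.14954197e-03,  2.00894107e-05]), 'ee_pos': array([ 0.13912729, -0.53168673,  0.23064365]), 'orientation': array([ 9.91832381e-01,  1.27546058e-01,  2.98829612e-05, -7.28123900e-04]), 'force': array([ 0.23298311,  0.04220295, -0.62324248]), 'ft_torque': array([-0.02815789,  0.00752791, -0.00836312]), 'finger_force': 0.0, 'width': 0.9985707737672868}
```

View pics/scene0.png

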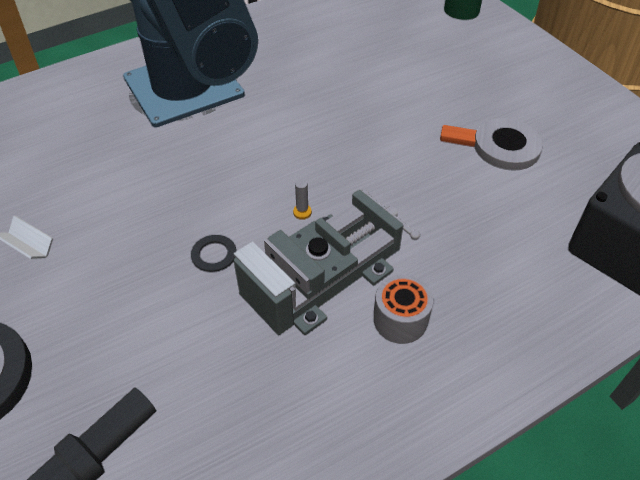

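View pics/side0.png

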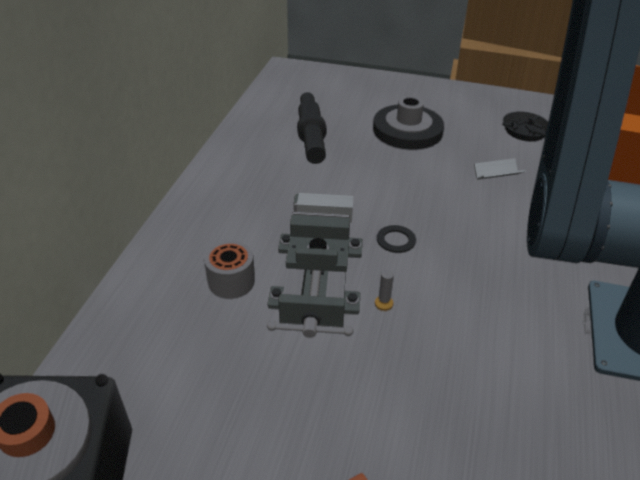

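The scene view shows the vice, with the fixed jaw and cover near (265,285), the black button at (318,246) and the end bracket at (378,218). The piston is at (302,200), the ring at (213,252) and the barrel at (403,305). The side view shows the button at (318,244) and the bracket at (311,305).

Run:
```python
from h import *
for n,uv in (("scene",(318,246)),("side",(318,244))):
    f=np.load(n+"0.npz",allow_pickle=True); im=f["im"];c=f["c"].item();P=cloud(c,f["d"])
    u,v=uv; w=im[v-16:v+17,u-16:u+17].max(2)
    m=(w<35).astype(np.uint8); k,l,st,ce=cv2.connectedComponentsWithStats(m)
    i=l[16,16]; q=ce[i]+[u-16,v-16]; print(n,"btn px",q,st[i],cast(c,[q],.070), "depth",P[v,u].round(4))
    b=cast(c,[q],.073)[0]
    near=np.linalg.norm(P[...,:2]-b[:2],axis=2)<.25
    # end bracket top & other tops by height
    for lo,hi in ((.062,.070),(.080,.0855),(.0855,.0905),(.0905,.096)):
        mm=(near&(P[...,2]>lo)&(P[...,2]<hi)).astype(np.uint8)
        mm=cv2.morphologyEx(mm,cv2.MORPH_OPEN,np.ones((3,3)))
        k,l,st,ce=cv2.connectedComponentsWithStats(mm)
        for j in range(1,k):
            if st[j,4]<80: continue
            r=cv2.minAreaRect(P[l==j][:,:2].astype(np.float32)*1000)
            print(lo,hi,ce[j].round(),st[j,4],np.round(r[0]),np.round(r[1]),round(r[2],1))
```

```text
scene btn px [317.86594203 246.25362319] [  7   8  19  18 276] [[0.58299808 0.00244015 0.07      ]] depth [0.5847 0.0017 0.0729]
0.062 0.07 [378. 210.] 487 [560. 125.] [102.  19.] 10.7
0.062 0.07 [420. 297.] 112 [733.  87.] [14. 38.] 57.3
0.062 0.07 [404. 308.] 129 [736.  57.] [23. 25.] 37.2
0.08 0.0855 [340. 238.] 93 [593.  34.] [33. 12.] 13.8
0.0855 0.0905 [294. 256.] 1010 [591. -44.] [104.  34.] 11.3
0.0855 0.0905 [272. 291.] 198 [ 630. -104.] [65. 30.] 40.8
0.0905 0.096 [255. 264.] 111 [ 580. -102.] [27. 20.] 27.4
side btn px [317.61702128 243.17730496] [  8  10  16  11 141] [[ 5.79824538e-01 -5.35352847e-05  7.00000000e-02]] depth [0.5776 0.0058 0.0736]
0.062 0.07 [312. 300.] 527 [556. 125.] [103.  20.] 11.2
0.0855 0.0905 [319. 219.] 607 [588. -44.] [102.  37.] 10.9
0.0905 0.096 [309. 199.] 103 [621. -89.] [40. 24.] 86.1
0.0905 0.096 [322. 199.] 88 [599. -96.] [19. 30.] 5.7
0.0905 0.096 [340. 200.] 181 [563. -99.] [41. 39.] 86.8
```

Emit:
servo_tool(moves=[[-1,[0.04,-0.03,0],[0,0,0.01]],[-1,[0.08,-0.06,0],[0,0,0.02]],[-1,[0.11,-0.08,0],[0,0,0.03]],[-1,[0.14,-0.1,0],[0,0,0.04]],[-1,[0.17,-0.125,0],[0,0,0.05]],[-1,[0.2,-0.145,0],[0,0,0.065]],[-1,[0.23,-0.17,0],[0,0,0.065]],[-1,[0.26,-0.19,0],[0,0,0.065]],[-1,[0.29,-0.21,0],[0,0,0.065]],[-1,[0.32,-0.235,0],[0,0,0.065]],[-1,[0.35,-0.255,0],[0,0,0.065]],[-1,[0.38,-0.275,0],[0,0,0.065]]], squeeze=40)

```text
clock: 1.15
ee_pos: [0.4379, -0.168, 0.2313]
orientation: [0.995, 0.095, -0.0, -0.0]
force: [1.4, -1.2, -1.1]
width: -0.004
finger_force: 0.0
```

Emit:
servo_tool(moves=[[-1,[0.025,-0.02,0.005],[0,0,0]],[-1,[0.05,-0.04,0.01],[0,0,0]],[-1,[0.075,-0.06,0.02],[0,0,0]],[-1,[0.1,-0.085,0.03],[0,0,0]],[-1,[0.125,-0.105,0.04],[0,0,0]],[-1,[0.15,-0.125,0.055],[0,0,0]],[-1,[0.174,-0.147,0.07],[0,0,0]],[-1,[0.174,-0.147,0.07],[0,0,0]],[-1,[0.174,-0.147,0.07],[0,0,0]]])

```text
clock: 1.9
ee_pos: [0.5797, 0.009, 0.1595]
orientation: [0.995, 0.097, -0.002, -0.0]
force: [0.0, -0.1, 0.4]
width: 0.005
finger_force: 0.0
```

Run:
```python
from h import *
s=bot.state(); print(s["ee_pos"],s["orientation"],s["force"])
c=bot.get_calibration("wrist"); im,d=bot.camera("wrist"); cv2.imwrite("pics/wrist1.png",im); np.savez("wrist1.npz",im=im,d=d,c=c)
```

```text
[0.5796873  0.00897949 0.15954124] [ 9.95301878e-01  9.68040824e-02 -1.72064677e-03 -4.25462215e-04] [ 0.01528583 -0.14470649  0.37367752]
```

View pics/wrist1.png

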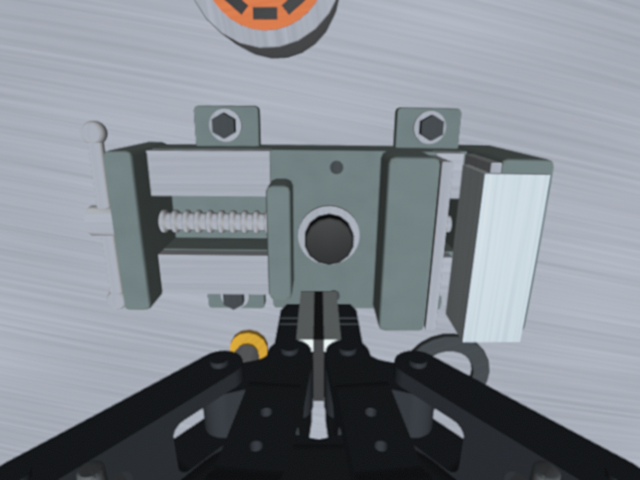

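The wrist view shows the button at (330,238), the lug at x 267–292, and the shut fingertips at (319,292). Wider knuckles begin near row 310, at x 280–357.

Run:
```python
from h import *
f=np.load("wrist1.npz",allow_pickle=True); im=f["im"];c=f["c"].item();P=cloud(c,f["d"])
w=im[205:272,296:364].max(2); m=(w<75).astype(np.uint8)
k,l,st,ce=cv2.connectedComponentsWithStats(m); i=1+st[1:,4].argmax(); q=ce[i]+[296,205]; print(q,st[i])
b=cast(c,[q],.073)[0]; print("btn",b, P[238,330])
ay=np.array([-.189,.982,0]); ax=np.array([.982,.189,0])
for nm,uv in (("lugtop",[(271,240),(290,240),(268,240)]),("tip",[(304,297),(334,297)]),("knuckle",[(284,312),(354,312),(290,330),(345,330),(284,340),(354,340)])):
    for u,v in uv: r=P[v,u]-b; print(nm,(u,v),"x %.4f y %.4f z %.4f"%(r@ax,r@ay,P[v,u,2]))
# lug inner top edge / jaw-block edge at z
for u,z in ((292,.082),(380,.088)): r=cast(c,[(u,240)],z)[0]-b; print(u,r@ax,r@ay)
# cross-check axis: bracket top vs block top
for lo,hi in ((.062,.070),(.085,.0905)):
    mm=((P[...,2]>lo)&(P[...,2]<hi)).astype(np.uint8); mm[290:]=0
    k,l,st,ce=cv2.connectedComponentsWithStats(mm)
    for j in range(1,k):
        if st[j,4]>500: print(lo,ce[j].round(),cv2.minAreaRect(P[l==j][:,:2].astype(np.float32)*1000))
```

```text
[328.66388889 238.945     ] [  10    9   47   50 1800]
btn [0.58267081 0.00406895 0.073     ] [0.5832078  0.00336092 0.07240204]
lugtop (271, 240) x 0.0024 y 0.0328 z 0.0827
lugtop (290, 240) x 0.0014 y 0.0223 z 0.0795
lugtop (268, 240) x 0.0013 y 0.0349 z 0.0794
tip (304, 297) x 0.0091 y 0.0113 z 0.1682
tip (334, 297) x 0.0094 y 0.0005 z 0.1687
knuckle (284, 312) x 0.0052 y 0.0182 z 0.1722
knuckle (354, 312) x 0.0050 y -0.0066 z 0.1717
knuckle (290, 330) x 0.0047 y 0.0154 z 0.1835
knuckle (345, 330) x 0.0050 y -0.0026 z 0.1838
knuckle (284, 340) x 0.0100 y 0.0161 z 0.1979
knuckle (354, 340) x 0.0052 y -0.0051 z 0.1902
292 0.0022248345361170156 0.020972563154191683
380 0.004420760064463385 -0.027854680302428197
0.062 [266.  12.] ((694.85302734375, 59.16299057006836), (17.355363845825195, 48.94037628173828), 10.63332748413086)
0.062 [125. 219.] ((565.5418701171875, 127.04580688476562), (88.75535583496094, 18.469518661499023), 11.106550216674805)
0.062 [466. 213.] ((610.9312133789062, -76.02972412109375), (31.416568756103516, 94.00225067138672), 77.82670593261719)
0.085 [415. 223.] ((603.1026000976562, -39.94691848754883), (76.33424377441406, 34.71098709106445), 10.471908569335938)
0.085 [510. 196.] ((612.8824462890625, -91.30538177490234), (75.70281219482422, 40.810455322265625), 10.442883491516113)
```

Emit:
servo_tool(moves=[[-1,[0.002,0.002,0.02],[0,0,0]],[-1,[0.002,0.002,0.04],[0,0,0]],[-1,[0.002,0.002,0.06],[0,0,0]],[-1,[0.002,0.002,0.075],[0,0,0]],[-1,[0.002,0.002,0.082],[0,0,0]],[-1,[0.002,0.002,0.082],[0,0,0]],[-1,[0.002,0.002,0.082],[0,0,0]]])

```text
clock: 2.53
ee_pos: [0.5827, 0.0049, 0.0802]
orientation: [0.996, 0.095, 0.0, 0.0]
force: [-0.8, 0.7, 0.5]
width: -0.002
finger_force: 0.0
```

Emit:
servo_tool(moves=[[-1,[0,-0.002,0.003],[0,0,0]],[-1,[0,-0.002,0.006],[0,0,0]],[-1,[0,-0.002,0.008],[0,0,0]],[-1,[0,-0.002,0.01],[0,0,0]],[-1,[0,-0.002,0.01],[0,0,0]],[-1,[0,-0.002,0.01],[0,0,0]]])

```text
clock: 3.03
ee_pos: [0.5828, 0.0078, 0.07]
orientation: [0.995, 0.095, 0.001, 0.0]
force: [-0.1, -0.6, 4.7]
width: -0.004
finger_force: 2.4
```

Emit:
servo_tool(moves=[[-1,[0,0,0.001],[0,0,0]],[-1,[0,0,0.002],[0,0,0]],[-1,[0,0,0.003],[0,0,0]],[-1,[0,0,0.004],[0,0,0]],[-1,[0,0,0.0045],[0,0,0]],[-1,[0,0,0.0045],[0,0,0]],[-1,[0,0,0.0045],[0,0,0]]])

```text
clock: 3.62
ee_pos: [0.5828, 0.0077, 0.066]
orientation: [0.995, 0.095, 0.001, 0.0]
force: [-1.5, -0.1, 8.7]
width: -0.0
finger_force: 4.5
```

Emit:
servo_tool(moves=[[-1,[0,0,0.0003],[0,0,0]],[-1,[0,0,0.0005],[0,0,0]],[-1,[0,0,0.0005],[0,0,0]],[-1,[0,0,0.0005],[0,0,0]]])

```text
clock: 3.95
ee_pos: [0.5828, 0.0077, 0.066]
orientation: [0.995, 0.095, 0.001, 0.0]
force: [-2.8, -0.3, 11.6]
width: 0.002
finger_force: 6.1
```

Emit:
servo_tool(moves=[[-1,[0,-0.001,0],[0,0,0]],[-1,[0,-0.002,0],[0,0,0]],[-1,[0,-0.003,0],[0,0,0]],[-1,[0,-0.004,0],[0,0,0]],[-1,[0,-0.005,0],[0,0,0]],[-1,[0,-0.006,0],[0,0,0]],[-1,[0,-0.008,0],[0,0,0]],[-1,[0,-0.01,0],[0,0,0]],[-1,[0,-0.012,0],[0,0,0]],[-1,[0,-0.012,0],[0,0,0]]])

```text
clock: 4.78
ee_pos: [0.5807, 0.0194, 0.066]
orientation: [0.995, 0.095, 0.001, 0.001]
force: [-2.7, -0.1, 12.1]
width: -0.005
finger_force: 6.0
```

Run:
```python
from h import *
c=bot.get_calibration("scene"); im,d=bot.camera("scene"); cv2.imwrite("pics/s1.png",cv2.resize(im[160:360,180:450],None,fx=2.5,fy=2.5))
P=cloud(c,d); mm=((P[...,2]>.085)&(P[...,2]<.0905)).astype(np.uint8); mm[:230]=0; mm[275:]=0; mm[:,:270]=0; mm[:,330:]=0
print(cv2.minAreaRect(P[mm>0][:,:2].astype(np.float32)*1000)); s=bot.state(); print(s["ee_pos"],s["force"])
```

```text
((589.6871337890625, -32.34281921386719), (88.00809478759766, 86.63932800292969), 61.71146774291992)
[0.58069615 0.01941358 0.06599797] [-2.18074529  0.21266478 11.37182336]
```

View pics/s1.png

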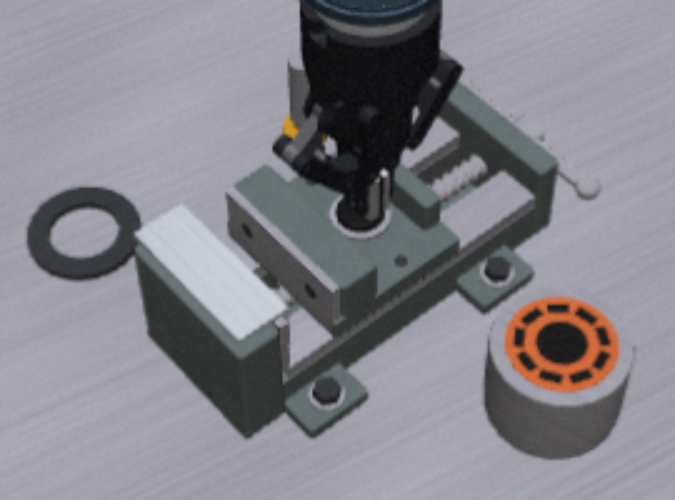

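The jaw is following with the button held down. The gripper covers the button, and the lug is still well short of the bracket. I'll continue.

Emit:
servo_tool(moves=[[-1,[0,-0.002,0],[0,0,0]],[-1,[0,-0.005,0],[0,0,0]],[-1,[0,-0.009,0],[0,0,0]],[-1,[0,-0.013,0],[0,0,0]],[-1,[0,-0.017,0],[0,0,0]],[-1,[0,-0.021,0],[0,0,0]],[-1,[0,-0.025,0],[0,0,0]],[-1,[0,-0.029,0],[0,0,0]],[-1,[0,-0.033,0],[0,0,0]],[-1,[0,-0.037,0],[0,0,0]],[-1,[0,-0.04,0],[0,0,0]],[-1,[0,-0.04,0],[0,0,0]]])

```text
clock: 5.83
ee_pos: [0.5732, 0.0592, 0.066]
orientation: [0.995, 0.095, 0.001, 0.0]
force: [-2.1, 0.7, 11.0]
width: 0.003
finger_force: 5.9
```

Run:
```python
from h import *
c=bot.get_calibration("wrist"); im,d=bot.camera("wrist"); cv2.imwrite("pics/w2.png",im)
s=bot.state(); print(s["ee_pos"],s["force"])
```

```text
[0.57319921 0.05921663 0.06598693] [-1.56435619  0.72324924 12.89410192]
```

View pics/w2.png

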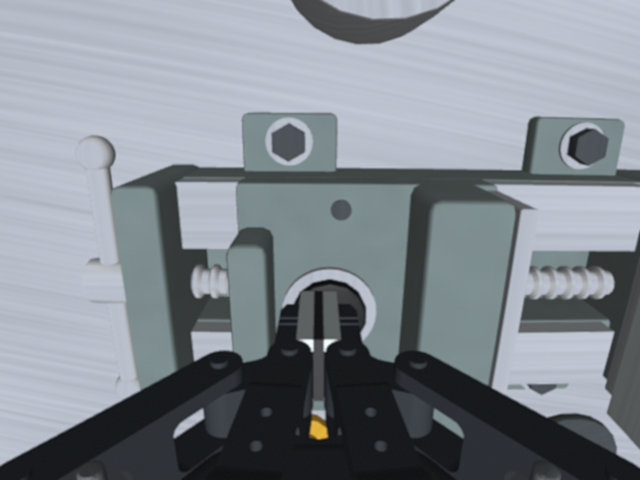

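Emit:
servo_tool(moves=[[-1,[0,-0.003,0],[0,0,0]],[-1,[0,-0.006,0],[0,0,0]],[-1,[0,-0.009,0],[0,0,0]],[-1,[0,-0.012,0],[0,0,0]],[-1,[0,-0.015,0],[0,0,0]],[-1,[0,-0.018,0],[0,0,0]],[-1,[0,-0.02,0],[0,0,0]],[-1,[0,-0.021,0],[0,0,0]],[-1,[0,-0.022,0],[0,0,0]],[-1,[0,-0.022,0],[0,0,0]]])

```text
clock: 6.72
ee_pos: [0.5693, 0.0803, 0.066]
orientation: [0.995, 0.095, 0.001, 0.0]
force: [-2.1, -0.4, 11.2]
width: 0.001
finger_force: 5.7
```

Run:
```python
from h import *
c=bot.get_calibration("wrist"); im,d=bot.camera("wrist"); P=cloud(c,d)
s=bot.state(); print(s["ee_pos"],s["force"]); b=s["ee_pos"]
ay=np.array([-.189,.982,0])
for v in (255,275,300):
    print(v,[(u,round(float((P[v,u]-b)@ay)*1000),round(float(P[v,u,2])*1000)) for u in range(110,300,8)])
```

```text
[0.56929489 0.08034842 0.06601485] [ 0.26751404 -1.31755116 11.42380091]
255 [(110, 116, -1), (118, 111, -1), (126, 107, -1), (134, 102, -1), (142, 97, 1), (150, 77, 35), (158, 74, 33), (166, 72, 29), (174, 80, -1), (182, 52, 65), (190, 49, 66), (198, 45, 66), (206, 42, 66), (214, 40, 65), (222, 38, 59), (230, 30, 80), (238, 27, 81), (246, 25, 81), (254, 22, 81), (262, 19, 81), (270, 18, 68), (278, 17, 57), (286, 13, 58), (294, 10, 57)]
275 [(110, 117, 0), (118, 113, -1), (126, 108, -1), (134, 84, 38), (142, 81, 39), (150, 78, 37), (158, 73, 38), (166, 70, 37), (174, 66, 39), (182, 53, 64), (190, 49, 65), (198, 46, 66), (206, 43, 65), (214, 40, 65), (222, 38, 61), (230, 31, 80), (238, 28, 82), (246, 25, 81), (254, 22, 83), (262, 20, 81), (270, 18, 72), (278, 17, 57), (286, 14, 57), (294, 10, 58)]
300 [(110, 119, 1), (118, 115, 0), (126, 110, 0), (134, 86, 38), (142, 82, 38), (150, 78, 39), (158, 75, 38), (166, 71, 38), (174, 67, 39), (182, 54, 65), (190, 51, 65), (198, 47, 66), (206, 44, 66), (214, 41, 65), (222, 39, 62), (230, 32, 79), (238, 28, 81), (246, 26, 81), (254, 23, 81), (262, 20, 79), (270, 18, 75), (278, 17, 58), (286, 14, 61), (294, 10, 60)]
```

Emit:
servo_tool(moves=[[-1,[0,-0.001,0],[0,0,0]],[-1,[0,-0.002,0],[0,0,0]],[-1,[0,-0.003,0],[0,0,0]],[-1,[0,-0.004,0],[0,0,0]],[-1,[0,-0.0045,0],[0,0,0]],[-1,[0,-0.005,0],[0,0,0]],[-1,[0,-0.005,0],[0,0,0]]])

```text
clock: 7.35
ee_pos: [0.5684, 0.0851, 0.066]
orientation: [0.995, 0.095, 0.001, 0.0]
force: [-1.4, -0.9, 11.3]
width: -0.001
finger_force: 5.6
```

Emit:
servo_tool(moves=[[-1,[0,-0.0005,0],[0,0,0]],[-1,[0,-0.001,0],[0,0,0]],[-1,[0,-0.0015,0],[0,0,0]],[-1,[0,-0.0015,0],[0,0,0]]])

```text
clock: 7.68
ee_pos: [0.5682, 0.0862, 0.066]
orientation: [0.995, 0.095, 0.002, 0.001]
force: [-1.1, -1.9, 10.8]
width: -0.002
finger_force: 5.5
```

Emit:
servo_tool(moves=[[-1,[0,-0.0005,0],[0,0,0]],[-1,[0,-0.001,0],[0,0,0]],[-1,[0,-0.0015,0],[0,0,0]],[-1,[0,-0.0015,0],[0,0,0]]])

```text
clock: 8.02
ee_pos: [0.5682, 0.0865, 0.066]
orientation: [0.995, 0.096, 0.002, 0.002]
force: [-0.1, -7.0, 10.8]
width: 0.002
finger_force: 5.2
```

Emit:
servo_tool(moves=[[-1,[0,-0.0005,0],[0,0,0]],[-1,[0,-0.001,0],[0,0,0]],[-1,[0,-0.0015,0],[0,0,0]],[-1,[0,-0.0015,0],[0,0,0]]])

```text
clock: 8.35
ee_pos: [0.5682, 0.088, 0.066]
orientation: [0.995, 0.095, 0.002, 0.002]
force: [-0.5, -6.6, 9.5]
width: -0.003
finger_force: 4.9
```

Run:
```python
from h import *
c=bot.get_calibration("wrist"); im,d=bot.camera("wrist"); P=cloud(c,d); cv2.imwrite("pics/w3.png",im)
s=bot.state(); print(s["ee_pos"],s["force"]); b=s["ee_pos"]
ay=np.array([-.189,.982,0])
for v in (275,300):
    print(v,[(u,round(float((P[v,u]-b)@ay)*1000),round(float(P[v,u,2])*1000)) for u in range(190,290,5)])
```

```text
[0.56817056 0.08795642 0.06600953] [ 0.17208315 -7.39278845  9.83495923]
275 [(190, 59, 37), (195, 56, 38), (200, 46, 64), (205, 43, 66), (210, 42, 65), (215, 40, 65), (220, 38, 66), (225, 36, 65), (230, 34, 65), (235, 29, 80), (240, 27, 82), (245, 26, 80), (250, 24, 82), (255, 22, 82), (260, 20, 81), (265, 19, 80), (270, 17, 81), (275, 16, 71), (280, 16, 59), (285, 14, 57)]
300 [(190, 59, 39), (195, 57, 39), (200, 47, 65), (205, 45, 65), (210, 43, 65), (215, 41, 65), (220, 39, 65), (225, 37, 66), (230, 35, 65), (235, 30, 80), (240, 28, 81), (245, 26, 81), (250, 24, 81), (255, 23, 81), (260, 21, 81), (265, 19, 80), (270, 18, 80), (275, 17, 72), (280, 16, 58), (285, 14, 57)]
```

View pics/w3.png

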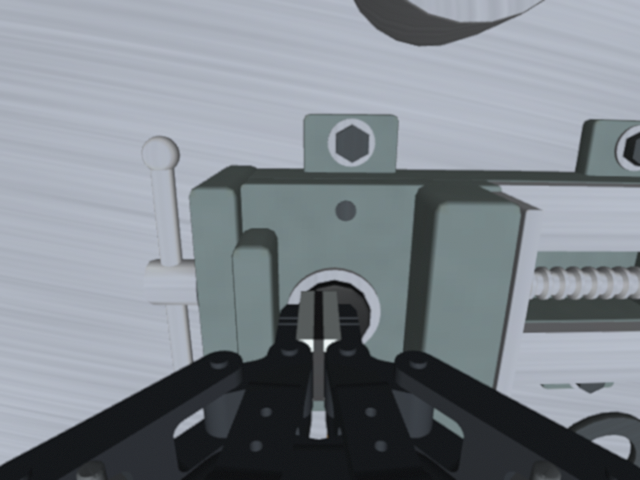

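The lug (x 235–275) sits against the bracket (x 195–237) with no gap, and the force along the bed has risen to 7 N, so the jaw is at its stop. I'll lift straight up.

Emit:
servo_tool(moves=[[-1,[0,0,-0.001],[0,0,0]],[-1,[0,0,-0.002],[0,0,0]],[-1,[0,0,-0.004],[0,0,0]],[-1,[0,0,-0.006],[0,0,0]],[-1,[0,0,-0.008],[0,0,0]],[-1,[0,0,-0.011],[0,0,0]],[-1,[0,0,-0.015],[0,0,0]],[-1,[0,0,-0.025],[0,0,0]],[-1,[0,0,-0.045],[0,0,0]],[-1,[0,0,-0.075],[0,0,0]],[-1,[0,0,-0.1],[0,0,0]],[-1,[0,0,-0.1],[0,0,0]]])

```text
clock: 9.4
ee_pos: [0.5691, 0.0901, 0.1702]
orientation: [0.995, 0.095, 0.004, 0.0]
force: [-0.1, -0.9, 0.8]
width: -0.002
finger_force: 0.0
```

Run:
```python
from h import *
c=bot.get_calibration("wrist"); im,d=bot.camera("wrist"); cv2.imwrite("pics/w4.png",im); P=cloud(c,d)
s=bot.state(); print(s["ee_pos"],s["force"])
m=P[200:275,250:400]; print("button z", [P[v,u].round(4).tolist() for v in (220,235,250) for u in (310,330)])
```

```text
[0.56801997 0.09007683 0.16775395] [1.06245196 0.12834825 0.55264523]
button z [[0.5763, 0.0973, 0.0604], [0.5806, 0.0854, 0.068], [0.5695, 0.0959, 0.0707], [0.5722, 0.0838, 0.0717], [0.5607, 0.0942, 0.073], [0.5628, 0.0819, 0.0723]]
```

View pics/w4.png

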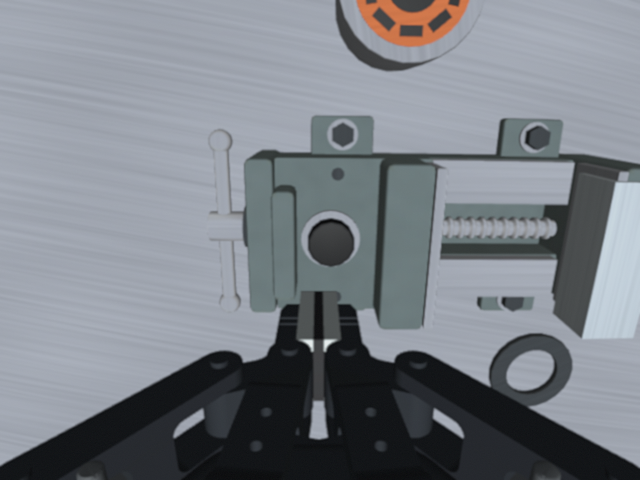

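The button at (330,242) is back up at z of about 72–73 mm. The lug rests against the bracket, the visible loose parts are in place, and the robot is clear. I'll hand in.

```bash
python3 -c "
from station import bot
print(bot.close_job())"
```

```text
the job is handed in; nothing more can be done
None
```

I opened the vice fully and handed the job in. The jaw is at its end stop, the button is back up to lock it, the arm is clear, and I saw no sign that any loose part was disturbed; the judge's verdict wasn't shown.

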